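Fetch the boxed-in sample cup and load the spectrometer

ROBOT

A 6-joint arm with a two-finger parallel gripper is mounted at the origin on the work surface. World frame = base frame: x ahead of the robot, y to its left, z up, the work surface at z = 0. Lengths are in mm, angles in rad, forces in N, time in s.
With the tool pointing down it reaches from about 350 to 775 mm from the base axis. Payload 7.3 kg.
Tool frame: the origin (TCP) lies midway between the tips of the shut fingers; the grasp point (between the pads) lies 19 mm behind it; z points along the fingers, y is the line along which they close (so a half turn about z gives the same grasp; the last joint's range is limited). The gripper opens to 92 mm and grips with 3 to 60 N. Pads are 19 mm wide; open, the fingers measure 130 mm over their backs; the gripper's body (75 mm by 190 mm) begins 47 mm behind the grasp point.
Start: joints at [-1.423, 0.342, 1.524, -0, 1.275, -0.146], TCP at [152.058, -502.519, 205.941] pointing down, gripper open.
Joint ranges: [-2.53, 2.53], [-0.77, 2.02], [0.04, 2.7], [-1, 4.14], [0.28, 2.66], [-3.11, 3.11]. Speed limits (rad/s): [2.57, 2.57, 3.14, 3.14, 3.14, 3.14].

INTERFACE

Orientations are given as [roll, pitch, yaw] about the fixed x, y, z axes, in that order (R = Rz(yaw) Ry(pitch) Rx(roll)).
In Python, from plant import get_obs, capture, camera_model, close_job, search_frame, regions_of, pinpoint gives the robot as it stands. The module is installed in compiled form; this text tells all that it offers.
- The arm moves only by the shell command python3 -m pendant 'ROWS'. ROWS is JSON, one flat list of numbers, 7 for each row, row after row: the shift along the tool's x, y, z in units of 30 mm (1.0 is 30 mm), then the turn, a rotation vector about the tool's x, y, z in units of 4 degrees (1.0 is 4 degrees), then the closure, from -1 (fully open) to 1 (shut), so that 0 is half open. In form: [dx, dy, dz, wx, wy, wz, gripper, dx, dy, dz, wx, wy, wz, gripper, ...]. A call has 1 to 12 rows; each row shifts and turns the commanded pose from where the row before left it, along the tool's axes as they then stand; what a row does not reach is not made up. A row lasts 1/10 s, in which the tool goes at most 50 mm and 8.59 degrees, less where a joint would pass 70% of its speed; a pose out of reach is approached as far as the arm can. A call with a number of a shift or a turn outside -1 to 1 is refused whole. A call with a gripper value outside its range is refused whole. The fingers move at their own pace and stop on an object; the grip force is fixed at half the most. Time passes only in rows, so rows that do not move let the fingers close. It gives the time, the measured TCP pose, the force, the opening and the grip force at its end, in the units of the state.
- get_obs(): the state, without advancing time (a new reading comes with each control period).
- capture(name): name is "scene" or "top" or "wrist"; returns the picture (384x512x3 uint8, red, green, blue); there is no depth.
- camera_model(name): a dict with "fov_y" (degrees; the focal length in pixels is half the picture's height over the tangent of half this angle, whatever the lens; pixels are square), "cx", "cy" (the principal point, pixels), "pose" (4x4, takes a point from camera to world coordinates). Camera axes: x right, y up, looking along -z (the intrinsics and any distortion apply to the point x, -y, -z); pixel columns grow to the right and rows downward; lengths in mm; the calibration is good to about 2 mm. A picture is of the moment at which its call begins: read the wrist's pose just before it. camera_model takes no time and is no camera call; for the wrist camera it gives the pose at the moment of the call.
- close_job(): hands the job in; it is judged then, once.
Trained networks look in the newest picture that a camera, given by its name, has taken for a name from the list of things; names that differ only in an ending like _2 or _b are one class to them, and where a whole thing is asked for, a point or a joint stands for the part that bears it (a point fixed in the world has none). Each returns a list of dicts, best first, with "score" (0 to 1); they miss things now and then, are a little off and sometimes report something else, mostly with a low value. They report only what shows in the picture. A call takes as long as a camera call.
- search_frame(camera, thing): "location" ([column, row] in pixels, amid what is visible of it).
- regions_of(camera, thing): "pixels" (384x512 bool, what is visible of it) and "location" ([column, row] in pixels, amid what is visible of it).
- pinpoint(camera, thing): "location" ([column, row] in pixels: a listed point, or the origin of a listed thing).
The state is a dict: "time": time; "joint_positions": joint angles; "dq": joint speeds; "tau": joint torques, N m; "tool_pos": TCP position; "tcp_rot": TCP orientation; "contact_force": force on the tool from outside, world axes, zero at the start; "moment": the same for the moment, N m; "grip_width": finger opening in mm; "finger_force": force on a finger pad.
Only numpy, scipy, OpenCV 4.12 (cv2) and the standard library are available. Lean on these libraries where they do the work, as an engineer would, in place of code of your own. Each camera call takes 0.05 s, during which the arm holds its last target. There are 200 camera calls.

TASK

The sample cup for the next measurement is boxed in at the back of the grey caddy by two bottles and a jar. Stand all three of them on the steel side tray, then set the cup upright in the spectrometer's measuring port, inside its locating ring, and let go of it; after that put the bottles and the jar back in the caddy, each upright where it stood at the start. Leave the two small cups in the caddy's front corners alone and tip nothing over.

Things in the scene. Friction and masses are not known exactly. Their poses are not given: they have to be found in the camera images.
- sample_cup: the cup to load: off-white plastic cup, an upright cylinder 40 mm in diameter and 36 mm high with a shallow recess in its top that shows the brown sample; it stands on the caddy's floor in the middle of the back row. Origin at the centre of its underside, z up. 60 g or so.
- round_bottle: off-white round bottle: straight body 46 mm in diameter up to 84 mm, then a shoulder and a white screw cap 29 mm in diameter; 115 mm high in all. Origin at the centre of its underside, z up. About 200 g. It starts in one of the three places round the sample cup (back left, back right or front middle).
- square_bottle: off-white square bottle: body 44 x 44 mm (flat faces across its x and y) up to 84 mm, then a shoulder and a white screw cap 29 mm in diameter; 105 mm high in all. Origin at the centre of its underside, z up. About 200 g. It starts in another of the three places, turned up to 0.3 rad from the caddy.
- wide_jar: off-white round wide-mouthed jar: 54 mm in diameter up to 77 mm, then a white lid 53 mm in diameter; 95 mm high in all. Origin at the centre of its underside, z up. About 220 g. It starts in the third of the three places.
- small_cup_a: small off-white cup, 30 mm in diameter and 24 mm high, in the caddy's front left corner; not to be moved. Origin at the centre of its underside.
- small_cup_b: its twin in the caddy's front right corner; not to be moved. Origin at the centre of its underside.
- caddy: grey fixed caddy, 140 mm (x) by 206 mm (y). Origin on the table under its centre; x points to its back (away from the robot), y to its left. Floor 6 mm thick, walls 5 mm; tops above the table: back 46, sides 30, front 14 mm. Places about (x, y): back left (25, 57), sample cup (28, 0), back right (25, -57), front middle (-28, 0), small cups (-35, 65), (-35, -65) mm. Bottles' upper parts stand free.
- side_tray: empty stainless-steel tray to the robot's right, fixed, 300 mm (its x) by 140 mm (its y), the area for things set aside. Origin at the table under its centre. Floor 3 mm thick; rim 4 mm wide and 15 mm high all round.
- spectrometer: cream bench-top spectrometer to the robot's left, fixed, open lid leaning away to its +y. Origin: centre of the measuring port (dark round window), on the deck's surface 170 mm above the table, z up. Locating ring round the port: inner diameter 64, width 4, height 4 mm. Flat deck for at least 95 mm from the port all round, then edges up to 20 mm high. The lid begins 190 mm from the port.

How it is judged (in metres and radians):
On the way, in this order (a step that is already met when the one before it is completed fails the run):
1. both bottles and the jar stand upright on the side tray, let go (x of round_bottle in the frame of side_tray between -0.135 and 0.135 m and y of round_bottle in the frame of side_tray between -0.055 and 0.055 m and z of each of round_bottle, square_bottle, wide_jar in the frame of side_tray below 0.008 m and contact force between the fingers and round_bottle below 0.1 N and linear speed of each of round_bottle, square_bottle, wide_jar below 0.02 m/s and angular speed of each of round_bottle, square_bottle, wide_jar below 0.2 rad/s and angle between each of round_bottle, square_bottle, wide_jar's own z axis and vertical below 0.08 rad and x of square_bottle in the frame of side_tray between -0.135 and 0.135 m and y of square_bottle in the frame of side_tray between -0.055 and 0.055 m and contact force between the fingers and square_bottle below 0.1 N and x of wide_jar in the frame of side_tray between -0.135 and 0.135 m and y of wide_jar in the frame of side_tray between -0.055 and 0.055 m and contact force between the fingers and wide_jar below 0.1 N), for 0.2 s.
2. the sample cup stands in the measuring port, inside the ring, let go (horizontal distance between sample_cup and spectrometer below 0.014 m and z of sample_cup in the frame of spectrometer between -0.003 and 0.003 m and contact force between the fingers and sample_cup below 0.1 N and linear speed of sample_cup below 0.02 m/s and angular speed of sample_cup below 0.2 rad/s and angle between sample_cup's own z axis and vertical below 0.08 rad), for 0.2 s.
At the end, for the whole second after the job is handed in: The sample cup stands upright on the deck inside the locating ring (centre within 14 mm of the port's, which the ring itself ensures), and both bottles and the jar stand upright in the caddy, each within 15 mm of where it stood at the start; all are released and at rest (all of step 2 and distance of each of round_bottle, square_bottle, wide_jar from where it was at the start of the episode below 0.015 m and contact force between the fingers and round_bottle below 0.1 N and linear speed of each of round_bottle, square_bottle, wide_jar below 0.02 m/s and angular speed of each of round_bottle, square_bottle, wide_jar below 0.2 rad/s and angle between each of round_bottle, square_bottle, wide_jar's own z axis and vertical below 0.08 rad and contact force between the fingers and square_bottle below 0.1 N and contact force between the fingers and wide_jar below 0.1 N); the robot touches nothing.
It fails at once if a small cup was moved more than 15 mm (distance of any of small_cup_a, small_cup_b from where it was at the start of the episode above 0.015 m).
It fails at once if something was tipped over (angle between any of round_bottle, square_bottle, wide_jar, sample_cup, small_cup_a, small_cup_b's own z axis and vertical above 0.7 rad).
It also fails if it takes over 147 s, if anything falls off the work surface, if the arm or the gripper's body presses on something with over 40 N, if the wrist force passes 120 N, or if a joint passes its speed limit or range.

## Working session

There is one attempt and no reset: what is moved stays moved. The work goes in short steps, Python scripts to look and compute and a shell command to move; the robot and the scene stay as the last step left them, time stands still between calls to the robot, and variables do not carry over. Pictures are saved under pics/ and viewed, at most 14 in all, crops included, and the job is handed in when it is done.

```bash
mkdir -p pics; ls; cat > h.py <<'E'
import numpy as np, cv2
from plant import *
def snap(n,f=None):
    m=camera_model(n); im=capture(n)
    if f: cv2.imwrite('pics/'+f,im[:,:,::-1])
    return m,im
def ray(m,px):
    f=192/np.tan(np.radians(m['fov_y'])/2); P=np.array(m['pose'])
    d=P[:3,:3]@np.array([(px[0]-m['cx'])/f,-(px[1]-m['cy'])/f,-1]); return P[:3,3],d/np.linalg.norm(d)
def atz(m,px,z):
    o,d=ray(m,px); return (o+d*(z-o[2])/d[2]).round(1)
def tri(rs):
    A=sum(np.eye(3)-np.outer(d,d) for o,d in rs); b=sum((np.eye(3)-np.outer(d,d))@o for o,d in rs)
    return np.linalg.solve(A,b).round(1)
def proj(m,X):
    f=192/np.tan(np.radians(m['fov_y'])/2); P=np.array(m['pose']); c=P[:3,:3].T@(np.array(X)-P[:3,3])
    return np.array([m['cx']+f*c[0]/-c[2], m['cy']-f*c[1]/-c[2]]).round(1)
E
python3 - <<'E'
from h import *
o=get_obs(); print(o['time'],o['tool_pos'],o['tcp_rot'],o['grip_width'])
ms={}
for n in ['scene','top','wrist']:
    m,im=snap(n,n+'0.png'); ms[n]=m
    print(n,{k:v for k,v in m.items() if k!='pose'},np.array(m['pose']).round(2).tolist())
for t in ['sample_cup','round_bottle','square_bottle','wide_jar','small_cup_a','caddy','side_tray','spectrometer']:
    r={}
    for n in ['scene','top','wrist']:
        a=pinpoint(n,t); r[n]=[(np.round(x['location'],1).tolist(),round(x['score'],2)) for x in a[:3]]
    print(t,r)
    if r['scene'] and r['top']: print('  tri',tri([ray(ms[n],r[n][0][0]) for n in('scene','top')]))
E
```

```text
pics
0.0 [ 151.99966691 -502.05311087  205.23337867] [-3.14003548e+00 -2.47701635e-04  2.93797673e-01] 91.97919127037059
scene {'fov_y': 54.173276566753984, 'cx': 252.54617427627068, 'cy': 190.68501768324887} [[0.77, -0.54, 0.34, 852.25], [0.64, 0.65, -0.42, -349.8], [0.0, 0.54, 0.84, 901.55], [0.0, 0.0, 0.0, 1.0]]
top {'fov_y': 47.00718557880777, 'cx': 258.0475448941671, 'cy': 187.26444947845988} [[0.02, 1.0, -0.08, 414.19], [-1.0, 0.02, 0.0, 37.23], [0.0, 0.08, 1.0, 1476.53], [0.0, 0.0, 0.0, 1.0]]
wrist {'fov_y': 61.74883898218987, 'cx': 257.12276910632187, 'cy': 198.94756905119462} [[0.29, 0.91, 0.29, 231.83], [-0.96, 0.28, 0.09, -478.75], [-0.0, -0.3, 0.95, 384.28], [0.0, 0.0, 0.0, 1.0]]
sample_cup {'scene': [([255.3, 206.9], 0.51)], 'top': [([252.7, 183.7], 0.44)], 'wrist': []}
  tri [537.5  50.7  25.7]
round_bottle {'scene': [([241.4, 221.3], 0.7)], 'top': [([271.3, 190.3], 0.67)], 'wrist': []}
  tri [524.4  -5.6   7.2]
square_bottle {'scene': [([240.6, 195.6], 0.81)], 'top': [([249.3, 205.9], 0.53)], 'wrist': []}
  tri [468.   63.6  -4.6]
wide_jar {'scene': [([270.5, 195.6], 0.71)], 'top': [([233.8, 183.2], 0.57), ([230.6, 202.0], 0.49)], 'wrist': []}
  tri [539.8 114.6   6.3]
small_cup_a {'scene': [([224.8, 207.5], 0.56), ([260.1, 179.9], 0.46)], 'top': [([269.8, 210.7], 0.64), ([230.0, 201.9], 0.47), ([269.4, 189.0], 0.15)], 'wrist': []}
  tri [457.5  -0.8   0.9]
caddy {'scene': [([250.1, 203.4], 0.66)], 'top': [([249.8, 194.3], 0.95), ([249.9, 185.9], 0.56)], 'wrist': []}
  tri [506.1  61.9  -4.7]
side_tray {'scene': [([129.3, 302.8], 0.91), ([271.2, 196.0], 0.31)], 'top': [([368.6, 210.4], 0.59)], 'wrist': []}
  tri [ 461.1 -336.8   -0.8]
spectrometer {'scene': [([307.9, 86.2], 0.79)], 'top': [([136.1, 210.0], 0.7), ([228.7, 202.0], 0.43)], 'wrist': []}
  tri [442.4 399.6 151. ]
```

```bash
python3 - <<'E'
import cv2,numpy as np
a=cv2.imread('pics/top0.png');b=cv2.imread('pics/scene0.png')
c=[cv2.resize(x,(400,300)) for x in(a,b)]
d=[cv2.resize(x,(400,300),interpolation=cv2.INTER_CUBIC) for x in(a[157:232,200:300],b[160:250,190:310])]
cv2.imwrite('pics/m0.png',np.vstack([np.hstack(c),np.hstack(d)]))
E
```

```text
(no output)
```

View pics/m0.png

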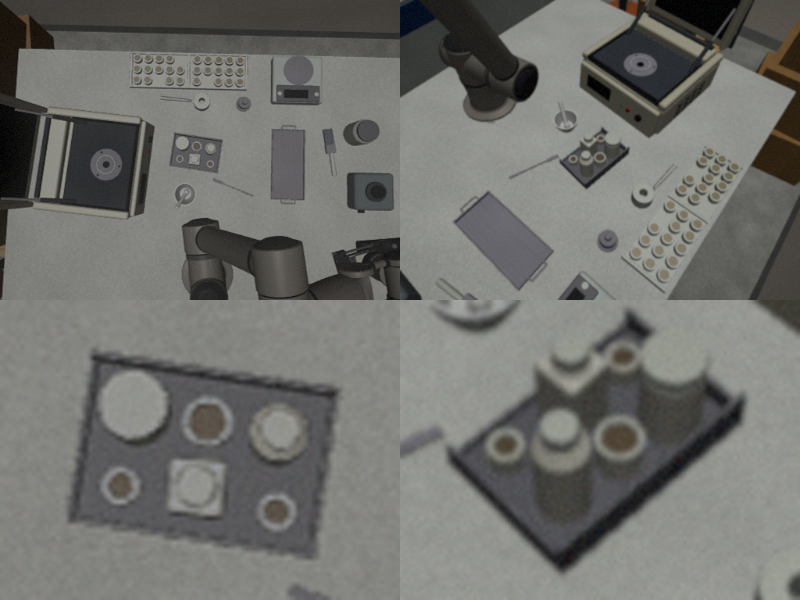

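Back left holds the wide jar, back right the round bottle and front middle the square bottle, with the sample cup between them. The networks' tri points agree with this. The caddy's yaw is about -0.16. I'll move up and look with the wrist camera, passing the tray on the way.

```bash
python3 -m pendant '[0,0,-0.2,0,0,0.93,-1, 0,0,-0.2,0,0,0.93,-1, 0,0,-0.2,0,0,0.93,-1, 0,0,-0.2,0,0,0.93,-1, 0,0,-0.2,0,0,0.93,-1, 0,0,-0.2,0,0,0.93,-1, 0,0,-0.2,0,0,0.93,-1, 1,-0.5,0,0,0,0,-1, 1,-0.5,0,0,0,0,-1, 1,-0.5,0,0,0,0,-1, 1,-0.5,0,0,0,0,-1, 1,-0.5,0,0,0,0,-1]'
python3 -m pendant '[0.15,-1,0,0,0,0,-1, 0.15,-1,0,0,0,0,-1, 0.15,-1,0,0,0,0,-1, 0.15,-1,0,0,0,0,-1, 0,0,0,0,0,0,-1, 0,0,0,0,0,0,-1]'
python3 - <<'E'
from h import *
m,im=snap('wrist','w1.png')
for t in ['side_tray']:
    a=pinpoint('wrist',t)
    for x in a[:2]: print(t,x['location'],x['score'],atz(m,x['location'],0))
for x in regions_of('wrist','side_tray')[:1]:
    p=x['pixels'].astype(np.uint8); r=cv2.minAreaRect(cv2.findNonZero(p)); print(r); b=cv2.boxPoints(r); print([atz(m,q,15).tolist() for q in b])
E
python3 -m pendant '[0.15,-1,0,0,0,0,-1, 0.15,-1,0,0,0,0,-1, 0.15,-1,0,0,0,0,-1, 0.15,-1,0,0,0,0,-1,0.15,-1,0,0,0,0,-1, 0.15,-1,0,0,0,0,-1,0.15,-1,0,0,0,0,-1, 0.15,-1,0,0,0,0,-1,0.15,-1,0,0,0,0,-1,0.15,-1,0,0,0,0,-1,0.15,-1,0,0,0,0,-1,0.15,-1,0,0,0,0,-1]'
```

```text
time: 2.55
tool_pos: [313.3, -452.0, 248.0]
tcp_rot: [3.141, -0.0, -0.161]
contact_force: [0.6, -0.1, 0.2]
grip_width: 91.9
finger_force: 0.0
time: 3.15
tool_pos: [349.3, -336.9, 248.3]
tcp_rot: [3.141, -0.0, -0.159]
contact_force: [-0.1, -0.7, 0.3]
grip_width: 91.7
finger_force: 0.0
side_tray [238.1, 70.8] 0.55 [ 464.8 -331.8    0. ]
((239.85255432128906, 97.95970153808594), (211.1966552734375, 123.87932586669922), 83.48019409179688)
[[549.3, -265.8, 15.0], [540.9, -404.3, 15.0], [293.5, -404.7, 15.0], [300.2, -236.9, 15.0]]
time: 4.5
tool_pos: [460.7, 10.1, 247.8]
tcp_rot: [3.141, -0.0, -0.162]
contact_force: [0.4, 0.0, 0.3]
grip_width: 91.9
finger_force: 0.0
```

```bash
cat > look.py <<'E'
from h import *
import sys,pickle
m,im=snap('wrist',sys.argv[1]+'.png'); R={}
for t in sys.argv[2:]:
    R[t]=[(np.round(x['location'],1).tolist(),round(x['score'],2)) for x in pinpoint('wrist',t)[:3]]
    print(t,R[t],[atz(m,x[0],6).tolist() for x in R[t]])
pickle.dump((m,R),open(sys.argv[1]+'.pkl','wb'))
E
T="sample_cup round_bottle square_bottle wide_jar small_cup_a caddy"
python3 -m pendant '[-0.4,-1,0,0,0,0,-1, -0.4,-1,0,0,0,0,-1, 0,0,0,0,0,0,-1, 0,0,0,0,0,0,-1]'
python3 look.py A $T
python3 -m pendant '[0,-1,0,0,0,0,-1,0,-1,0,0,0,0,-1,0,-1,0,0,0,0,-1, 0,0,0,0,0,0,-1, 0,0,0,0,0,0,-1]'
python3 look.py B $T
python3 - <<'E'
from h import *
import pickle
(a,A),(b,B)=[pickle.load(open(k+'.pkl','rb')) for k in 'AB']
for t in A:
    if A[t] and B[t]: print(t,tri([ray(a,A[t][0][0]),ray(b,B[t][0][0])]))
import cv2
cv2.imwrite('pics/AB.png',np.hstack([cv2.resize(cv2.imread(f'pics/{k}.png'),(400,300)) for k in 'AB']))
E
```

```text
time: 4.9
tool_pos: [446.3, 72.5, 247.8]
tcp_rot: [3.141, -0.0, -0.16]
contact_force: [0.5, 0.2, 0.3]
grip_width: 91.9
finger_force: 0.0
sample_cup [([260.6, 94.6], 0.67), ([258.6, 140.7], 0.32)] [[529.5, 54.5, 6.0], [473.6, 66.0, 6.0]]
round_bottle [([300.6, 96.3], 0.81)] [[519.6, 5.6, 6.0]]
square_bottle [([258.6, 140.3], 0.67)] [[474.1, 65.9, 6.0]]
wide_jar [] []
small_cup_a [([311.4, 146.0], 0.96), ([214.1, 147.3], 0.68)] [[455.8, -1.0, 6.0], [474.5, 124.8, 6.0]]
caddy [([262.2, 117.0], 0.93), ([214.6, 100.8], 0.58)] [[502.4, 56.7, 6.0], [531.4, 112.6, 6.0]]
time: 5.75
tool_pos: [460.2, 161.6, 247.6]
tcp_rot: [3.141, 0.0, -0.16]
contact_force: [0.2, -0.1, 0.5]
grip_width: 92.0
finger_force: 0.0
sample_cup [([333.2, 93.7], 0.97)] [[530.0, 54.3, 6.0]]
round_bottle [([377.1, 95.0], 0.84)] [[519.8, 0.5, 6.0]]
square_bottle [([328.8, 142.2], 0.68)] [[471.0, 65.2, 6.0]]
wide_jar [([285.3, 100.1], 0.94)] [[531.9, 114.2, 6.0]]
small_cup_a [([287.4, 145.4], 0.67), ([382.3, 145.3], 0.66), ([287.6, 97.6], 0.47)] [[475.5, 119.0, 6.0], [455.9, -3.3, 6.0], [534.4, 111.0, 6.0]]
caddy [([334.6, 115.7], 0.66)] [[503.2, 54.9, 6.0]]
sample_cup [529.8  54.5   6.5]
round_bottle [520.5   8.3  28. ]
square_bottle [473.4  66.1  11.5]
small_cup_a [ 737.3  231.9 1640. ]
caddy [503.4  56.7  13.8]
```

View pics/AB.png

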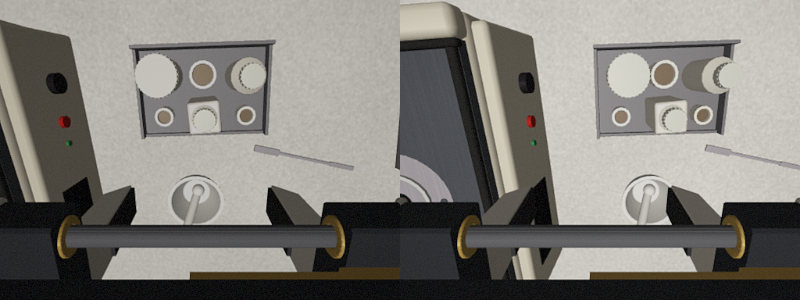

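In picture A the lids sit at about (202,96) for the jar, (314,95) for the round bottle and (262,152) for the square bottle. B gives the same layout shifted. I'll refine from the caps and find the square bottle's yaw.

```bash
python3 - <<'E'
from h import *
import pickle
out=[]
for k,cs in (('A',[(202,96,101),(314,95,121),(262,152,111)]),('B',[(293,96,101),(418,94,121),(346,150,111)])):
    m,_=pickle.load(open(k+'.pkl','rb')); im=cv2.imread(f'pics/{k}.png'); g=cv2.cvtColor(im,cv2.COLOR_BGR2GRAY)
    if k=='B':
        pass
    f=192/np.tan(np.radians(m['fov_y'])/2)
    for (u,v,z),D in zip(cs,(53,29,29)):
        r=D/2*f/(m['pose'][2][3]-z)*1.0
        sub=cv2.resize(g[v-40:v+40,u-40:u+40],None,fx=4,fy=4,interpolation=cv2.INTER_CUBIC)
        c=cv2.HoughCircles(sub,cv2.HOUGH_GRADIENT,1,400,param1=60,param2=10,minRadius=int(4*r*.88),maxRadius=int(4*r*1.12))
        if c is None: print(k,z,'none'); continue
        x,y,R=c[0][0]; px=(u-40+x/4,v-40+y/4); print(k,z,np.round(px,1),R/4,r,atz(m,px,z))
        cv2.circle(im,(round(px[0]),round(px[1])),round(R/4),(0,0,255),1)
    x0=160 if k=='A' else 240
    out.append(cv2.resize(im[40:190,x0:x0+200],(400,300),interpolation=cv2.INTER_CUBIC))
cv2.imwrite('pics/AB2.png',np.hstack(out))
E
```

```text
A 101 [199.1  96.9] 28.55 26.122824843473808 [536.7 114.5 101. ]
A 121 [322.6  96.9] 16.85 15.228545611278825 [5.183e+02 5.000e-01 1.210e+02]
A 111 [262.6 153.9] 14.425 14.746279520790162 [473.9  62.3 111. ]
B 101 [292.1  96.1] 28.55 26.139650653774286 [536.9 114.9 101. ]
B 121 [423.1  96.6] 16.85 15.23899639203815 [ 5.18e+02 -3.00e-01  1.21e+02]
B 111 [351.4 153.4] 16.075 14.756078647320926 [474.4  64.9 111. ]
```

View pics/AB2.png

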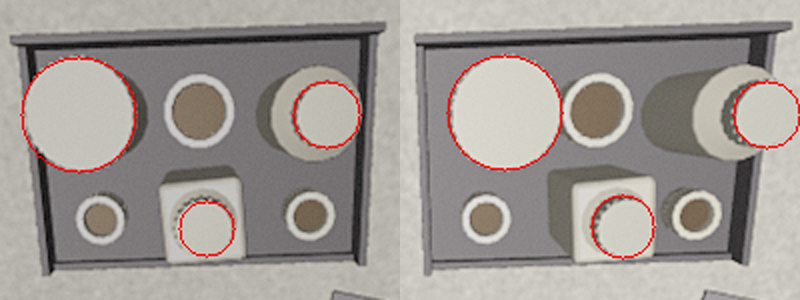

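Lid fits: jar at (536.8,114.7), round bottle at (518,0), square bottle at (474,63.5). A and B agree at the stated heights. The caddy and the square bottle both have a yaw of about -0.12. Round bottle first.

```bash
python3 -m pendant '[0,0,0,0,0,-0.6,-1, 0.43,0.85,0,0,0,0,-1, 0.43,0.85,0,0,0,0,-1, 0.43,0.85,0,0,0,0,-1, 0.43,0.85,0,0,0,0,-1, 0.43,0.85,0,0,0,0,-1, 0.43,0.85,0,0,0,0,-1, 0,0,1,0,0,0,-1, 0,0,1,0,0,0,-1, 0,0,0,0,0,0,-1, 0,0,0,0,0,0,-1]'
python3 - <<'E'
from h import *
m,im=snap('wrist','C.png')
E
```

```text
time: 7.2
tool_pos: [519.1, 0.5, 188.4]
tcp_rot: [3.142, 0.0, -0.119]
contact_force: [0.2, 0.2, 0.4]
grip_width: 91.7
finger_force: 0.0
```

View pics/C.png

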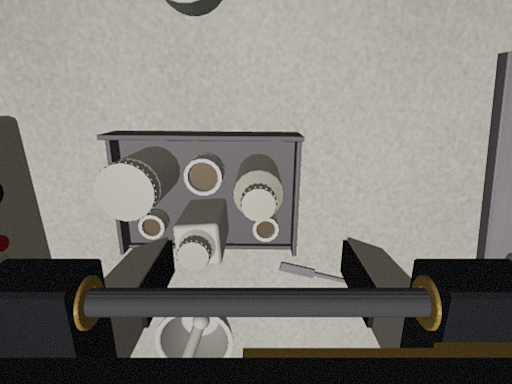

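The round cap is at (258,204), centred between the fingers, and the caddy is square to the image. Descend and grip.

```bash
python3 -m pendant '[-0.02,0,0.84,0,0,0,-1, 0,0,0.84,0,0,0,-1, 0,0,0.84,0,0,0,-1, 0,0,0.84,0,0,0,-1, 0,0,0.83,0,0,0,-1, 0,0,0,0,0,0,-1, 0,0,0,0,0,0,1, 0,0,0,0,0,0,1, 0,0,0,0,0,0,1, 0,0,0,0,0,0,1, 0,0,0,0,0,0,1, 0,0,0,0,0,0,1]'
```

```text
time: 8.45
tool_pos: [518.5, 0.7, 62.5]
tcp_rot: [3.142, -0.0, -0.119]
contact_force: [-0.5, 0.2, -0.7]
grip_width: 48.5
finger_force: 0.0
```

```bash
python3 -m pendant '[0,0,0,0,0,0,1, 0,0,0,0,0,0,1, 0,0,0,0,0,0,1, 0,0,-0.3,0,0,0,1, 0,0,-0.7,0,0,0,1, 0,0,-1,0,0,0,1, 0,0.3,-0.3,0,0,0,1, 0.2,0.7,0,0,0,0,1, 0.23,1,0,0,0,0,1, 0.23,1,0,0,0,0,1, 0.23,1,0,0,0,0,1, 0.23,1,0,0,0,0,1]'
python3 -m pendant '[0.23,1,0,0,0,0,1, 0.23,1,0,0,0,0,1, 0.23,1,0,0,0,0,1, 0.23,1,0,0,0,0,1, 0.23,1,0,0,0,0,1, 0.23,0.7,0,0,0,0,1, 0.02,0.26,0,0,0,0,1, 0,0,0,0,0,0,1, 0,0,0,0,0,0,1]'
```

```text
time: 9.65
tool_pos: [533.3, -153.8, 130.4]
tcp_rot: [-3.141, 0.001, -0.119]
contact_force: [0.4, 0.3, -1.9]
grip_width: 44.6
finger_force: 30.0
time: 10.55
tool_pos: [554.0, -333.7, 130.6]
tcp_rot: [-3.14, 0.001, -0.119]
contact_force: [0.8, -0.6, -3.4]
grip_width: 44.5
finger_force: 30.0
```

```bash
python3 -m pendant '[-0.1,0,0.6,0,0,0,1, 0,0,0.8,0,0,0,1, 0,0,0.5,0,0,0,1, 0,0,0.3,0,0,0,1, 0,0,0.15,0,0,0,1, 0,0,0,0,0,0,1, 0,0,0,0,0,0,1]'
```

```text
time: 11.25
tool_pos: [552.1, -334.5, 61.7]
tcp_rot: [3.141, -0.001, -0.118]
contact_force: [1.3, 0.8, -2.4]
grip_width: 44.6
finger_force: 30.0
```

```bash
python3 -m pendant '[0,0,0.08,0,0,0,1, 0,0,0,0,0,0,-1, 0,0,0,0,0,0,-1, 0,0,0,0,0,0,-1, 0,0,0,0,0,0,-1, 0,0,0,0,0,0,-1, 0,0,-0.5,0,0,0,-1, 0,0,-1,0,0,0,-1, 0,0,-1,0,0,0,-1, 0,0,-1,0,0,0,-1, 0,0,-0.7,0,0,0,-1, 0,0,0,0,0,0,-1]'
python3 - <<'E'
from h import *
m,im=snap('wrist','D.png')
for t in('round_bottle','side_tray'):
  for x in pinpoint('wrist',t)[:2]: print(t,np.round(x['location']),x['score'],atz(m,x['location'],3))
E
python3 -m pendant '[-0.33,-1,0,0,0,0,-1, -0.33,-1,0,0,0,0,-1, -0.33,-1,0,0,0,0,-1, -0.33,-1,0,0,0,0,-1, -0.33,-1,0,0,0,0,-1, -0.33,-1,0,0,0,0,-1, -0.33,-1,0,0,0,0,-1, -0.33,-1,0,0,0,0,-1, -0.33,-1,0,0,0,0,-1, -0.33,-1,0,0,0,0,-1, -0.33,-1,0,0,0,0,-1, -0.33,-1,0,0,0,0,-1]'
python3 -m pendant '[-0.2,-0.87,0,0,0,0,-1, 0,0,0,0,0,0,-1, 0,0,0,0,0,0,-1]'
python3 - <<'E'
from h import *
m,im=snap('wrist','E.png')
for t in('square_bottle','sample_cup'):
  for x in pinpoint('wrist',t)[:2]: print(t,np.round(x['location']),x['score'],atz(m,x['location'],6))
cv2.imwrite('pics/DE.png',np.hstack([cv2.resize(cv2.imread(f'pics/{k}.png'),(400,300)) for k in 'DE']))
E
```

```text
time: 12.45
tool_pos: [553.0, -335.5, 188.1]
tcp_rot: [3.138, -0.006, -0.119]
contact_force: [-0.1, 0.0, -0.0]
grip_width: 91.6
finger_force: 0.0
round_bottle [256. 170.] 0.88 [ 555.4 -335.4    3. ]
side_tray [262. 243.] 0.6 [ 462.7 -331.2    3. ]
time: 13.8
tool_pos: [474.9, 38.4, 182.8]
tcp_rot: [3.141, 0.003, -0.119]
contact_force: [0.1, -0.1, -0.0]
grip_width: 91.7
finger_force: 0.0
time: 14.1
tool_pos: [472.8, 63.9, 183.2]
tcp_rot: [3.141, 0.002, -0.117]
contact_force: [0.2, -0.6, 0.8]
grip_width: 92.0
finger_force: 0.0
square_bottle [256. 172.] 0.89 [473.3  64.5   6. ]
square_bottle [259. 145.] 0.18 [503.8  58.    6. ]
sample_cup [256. 121.] 0.79 [529.5  58.4   6. ]
```

View pics/DE.png

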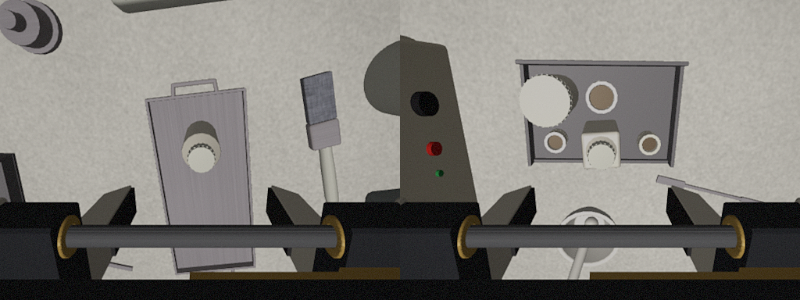

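D shows the round bottle upright on the tray at (555,-335). E shows the square bottle centred between the fingers. Descend and grip.

```bash
python3 -m pendant '[0.02,0,0.84,0,0,0,-1, 0,0,0.84,0,0,0,-1, 0,0,0.84,0,0,0,-1, 0,0,0.84,0,0,0,-1, 0,0,0.81,0,0,0,-1, 0,0,0,0,0,0,-1, 0,0,0,0,0,0,1, 0,0,0,0,0,0,1, 0,0,0,0,0,0,1, 0,0,0,0,0,0,1, 0,0,0,0,0,0,1, 0,0,0,0,0,0,1]'
python3 -m pendant '[0,0,0,0,0,0,1, 0,0,0,0,0,0,1, 0,0,0,0,0,0,1, 0,0,-0.3,0,0,0,1, 0,0,-0.7,0,0,0,1, 0,0,-1,0,0,0,1, 0,0,-0.3,0,0,0,1]'
```

```text
time: 15.45
tool_pos: [474.1, 63.8, 59.5]
tcp_rot: [3.142, -0.001, -0.119]
contact_force: [-0.3, -0.6, 0.1]
grip_width: 48.6
finger_force: 0.0
time: 16.15
tool_pos: [475.4, 63.7, 130.7]
tcp_rot: [-3.141, -0.004, -0.119]
contact_force: [-0.3, -0.6, -2.7]
grip_width: 43.9
finger_force: 29.6
```

```bash
python3 -m pendant '[0.05,0.4,0,0,0,0,1, 0.09,0.8,0,0,0,0,1, 0.09,1,0,0,0,0,1, 0.09,1,0,0,0,0,1, 0.09,1,0,0,0,0,1, 0.09,1,0,0,0,0,1, 0.09,1,0,0,0,0,1, 0.09,1,0,0,0,0,1, 0.09,1,0,0,0,0,1, 0.09,1,0,0,0,0,1, 0.09,1,0,0,0,0,1, 0.09,1,0,0,0,0,1]'
python3 -m pendant '[0.09,1,0,0,0,0,1, 0.05,0.7,0,0,0,0,1, 0,0.3,0,0,0,0,1, 0,0,0,0,0,0,1, 0,0,0.6,0,0,0,1, 0,0,0.9,0,0,0,1, 0,0,0.5,0,0,0,1, 0,0,0.3,0,0,0,1, 0,0,0.12,0,0,0,1, 0,0,0,0,0,0,1, 0,0,0,0,0,0,1]'
```

```text
time: 17.35
tool_pos: [463.6, -275.1, 126.3]
tcp_rot: [-3.14, 0.003, -0.119]
contact_force: [-0.4, -0.5, -3.2]
grip_width: 43.8
finger_force: 29.6
time: 18.45
tool_pos: [462.7, -333.2, 56.3]
tcp_rot: [3.141, -0.001, -0.118]
contact_force: [0.0, 1.5, 1.6]
grip_width: 43.8
finger_force: 29.7
```

```bash
python3 -m pendant '[0,0,0,0,0,0,-1, 0,0,0,0,0,0,-1, 0,0,0,0,0,0,-1, 0,0,0,0,0,0,-1, 0,0,0,0,0,0,-1, 0,0,-0.4,0,0,0,-1, 0,0,-1,0,0,0,-1, 0,0,-1,0,0,0,-1, 0,0,-1,0,0,0,-1, 0,0,-0.9,0,0,0,-1, 0.04,-1,0,0,0,0,-1, 0.04,-1,0,0,0,0,-1]'
python3 -m pendant '[0.05,-1,0,0,0,0,-1, 0.05,-1,0,0,0,0,-1, 0.05,-1,0,0,0,0,-1, 0.05,-1,0,0,0,0,-1, 0.05,-1,0,0,0,0,-1, 0.05,-1,0,0,0,0,-1, 0.05,-1,0,0,0,0,-1, 0.05,-1,0,0,0,0,-1, 0.05,-1,0,0,0,0,-1, 0.05,-1,0,0,0,0,-1, 0.05,-1,0,0,0,0,-1, 0.05,-1,0,0,0,0,-1]'
python3 -m pendant '[0,-0.6,0,0,0,0,-1, 0,-0.5,0,0,0,0,-1, 0,0,0,0,0,0,-1,0,0,0,0,0,0,-1]'
python3 - <<'E'
from h import *
m,im=snap('wrist','F.png')
for t in('wide_jar','sample_cup'):
  for x in pinpoint('wrist',t)[:2]: print(t,np.round(x['location']),x['score'],atz(m,x['location'],6))
E
```

```text
time: 19.65
tool_pos: [472.0, -274.6, 186.6]
tcp_rot: [3.14, -0.003, -0.121]
contact_force: [0.3, 0.7, -0.9]
grip_width: 91.5
finger_force: 0.0
time: 20.85
tool_pos: [532.4, 82.2, 185.6]
tcp_rot: [-3.142, -0.001, -0.119]
contact_force: [0.5, 0.1, 0.3]
grip_width: 91.5
finger_force: 0.0
time: 21.25
tool_pos: [536.1, 113.3, 184.8]
tcp_rot: [3.141, -0.0, -0.118]
contact_force: [-0.5, -0.0, -0.2]
grip_width: 91.6
finger_force: 0.0
wide_jar [258. 175.] 0.84 [533.8 112.5   6. ]
sample_cup [310. 172.] 0.63 [530.   53.1   6. ]
sample_cup [360. 225.] 0.29 [458.2  -2.4   6. ]
```

View pics/F.png

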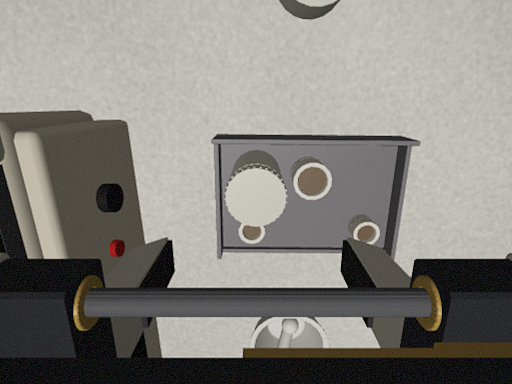

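```bash
python3 - <<'E'
from h import *
m=camera_model('wrist')
for p,z in(((130,125),190),((135,200),170),((160,340),0),((155,250),0)): print(p,z,atz(m,p,z))
m=camera_model('top')
for p,z in(((196,158),190),((184,275),190),((197,160),0),((186,275),0)): print(p,z,atz(m,p,z))
E
```

```text
(130, 125) 190 [612.4 171.  190. ]
(135, 200) 170 [565.8 186.9 170. ]
(160, 340) 0 [315.6 274.7   0. ]
(155, 250) 0 [451.7 251.7   0. ]
(196, 158) 190 [597. 219. 190.]
(184, 275) 190 [257. 242. 190.]
(197, 160) 0 [617.2 242.3   0. ]
(186, 275) 0 [233.9 265.7   0. ]
```

The jar is centred at (257,195) and the spectrometer's side is about 40 mm clear of the gripper body. Descend on the jar.

```bash
python3 -m pendant '[0,-0.02,0.9,0,0,0,-1, 0,0,0.9,0,0,0,-1, 0,0,0.9,0,0,0,-1, 0,0,0.9,0,0,0,-1, 0,0,0.6,0,0,0,-1, 0,0,0.3,0,0,0,-1, 0,0,0,0,0,0,-1, 0,0,0,0,0,0,1, 0,0,0,0,0,0,1, 0,0,0,0,0,0,1, 0,0,0,0,0,0,1, 0,0,0,0,0,0,1]'
python3 -m pendant '[0,0,0,0,0,0,1, 0,0,0,0,0,0,1, 0,0,0,0,0,0,1, 0,0,-0.3,0,0,0,1, 0,0,-0.7,0,0,0,1, 0,0,-1,0,0,0,1, 0,0,-0.3,0,0,0,1]'
```

```text
time: 22.6
tool_pos: [536.4, 114.3, 50.0]
tcp_rot: [-3.142, -0.001, -0.119]
contact_force: [1.2, 0.4, 0.1]
grip_width: 56.3
finger_force: 0.0
time: 23.3
tool_pos: [537.7, 114.3, 121.4]
tcp_rot: [-3.141, -0.004, -0.119]
contact_force: [1.2, -0.2, -2.2]
grip_width: 52.7
finger_force: 30.0
```

```bash
python3 -m pendant '[-0.1,0.4,0,0,0,0,1, -0.2,0.8,0,0,0,0,1, -0.24,1,0,0,0,0,1, -0.24,1,0,0,0,0,1, -0.24,1,0,0,0,0,1, -0.24,1,0,0,0,0,1, -0.24,1,0,0,0,0,1, -0.24,1,0,0,0,0,1, -0.24,1,0,0,0,0,1, -0.24,1,0,0,0,0,1, -0.24,1,0,0,0,0,1, -0.24,1,0,0,0,0,1]'
python3 -m pendant '[-0.24,1,0,0,0,0,1, -0.24,1,0,0,0,0,1, -0.24,1,0,0,0,0,1, -0.15,0.9,0,0,0,0,1, -0.05,0.4,0,0,0,0,1, 0,0,0,0,0,0,1, 0,0,0,0,0,0,1]'
```

```text
time: 24.5
tool_pos: [413.7, -210.6, 117.1]
tcp_rot: [-3.14, 0.003, -0.119]
contact_force: [0.3, -0.9, -1.9]
grip_width: 52.4
finger_force: 30.0
time: 25.2
tool_pos: [372.7, -333.4, 117.8]
tcp_rot: [-3.14, 0.001, -0.119]
contact_force: [-0.1, -0.1, -0.9]
grip_width: 52.7
finger_force: 30.0
```

```bash
python3 -m pendant '[0,0,0.6,0,0,0,1, 0,0,0.8,0,0,0,1, 0,0,0.5,0,0,0,1, 0,0,0.3,0,0,0,1, 0,0,0.12,0,0,0,1, 0,0,0,0,0,0,1, 0,0,0,0,0,0,1]'
```

```text
time: 25.9
tool_pos: [373.7, -334.7, 49.7]
tcp_rot: [3.141, -0.001, -0.118]
contact_force: [-0.1, -0.5, -2.0]
grip_width: 52.5
finger_force: 30.0
```

```bash
python3 -m pendant '[0,0,0.08,0,0,0,1, 0,0,0,0,0,0,1, 0,0,0,0,0,0,-1, 0,0,0,0,0,0,-1, 0,0,0,0,0,0,-1, 0,0,0,0,0,0,-1, 0,0,0,0,0,0,-1, 0,0,-0.4,0,0,0,-1, 0,0,-1,0,0,0,-1, 0,0,-1,0,0,0,-1, 0,0,-1,0,0,0,-1, 0,0,-1,0,0,0,-1]'
python3 - <<'E'
from h import *
m,im=snap('wrist','G.png')
for t in('wide_jar','square_bottle','round_bottle'):
  for x in pinpoint('wrist',t)[:1]: print(t,np.round(x['location']),x['score'],atz(m,x['location'],3))
E
python3 -m pendant '[0.27,-1,0,0,0,0,-1, 0.27,-1,0,0,0,0,-1, 0.27,-1,0,0,0,0,-1, 0.27,-1,0,0,0,0,-1, 0.27,-1,0,0,0,0,-1, 0.27,-1,0,0,0,0,-1, 0.27,-1,0,0,0,0,-1, 0.27,-1,0,0,0,0,-1, 0.27,-1,0,0,0,0,-1, 0.27,-1,0,0,0,0,-1, 0.27,-1,0,0,0,0,-1, 0.27,-1,0,0,0,0,-1]'
python3 -m pendant '[0.27,-0.9,0,0,0,0,-1, 0.1,-0.6,0,0,0,0,-1, 0,0,0,0,0,0,-1,0,0,0,0,0,0,-1]'
python3 - <<'E'
from h import *
m,im=snap('wrist','H.png')
for t in('sample_cup',):
  for x in pinpoint('wrist',t)[:2]: print(t,np.round(x['location']),x['score'],atz(m,x['location'],6))
  x=regions_of('wrist',t)[0]; print(x['score'],x['location'],atz(m,x['location'],42),atz(m,x['location'],30))
cv2.imwrite('pics/GH.png',np.hstack([cv2.resize(cv2.imread(f'pics/{k}.png'),(400,300)) for k in 'GH']))
E
```

```text
time: 27.1
tool_pos: [373.2, -334.5, 180.8]
tcp_rot: [3.141, -0.001, -0.119]
contact_force: [0.4, -0.1, -0.0]
grip_width: 92.0
finger_force: 0.0
wide_jar [260. 175.] 0.82 [ 371.  -337.1    3. ]
square_bottle [249.  91.] 0.62 [ 462.1 -336.8    3. ]
time: 28.5
tool_pos: [511.9, 12.7, 177.4]
tcp_rot: [3.141, 0.003, -0.119]
contact_force: [1.1, 0.0, 0.6]
grip_width: 92.0
finger_force: 0.0
time: 28.9
tool_pos: [528.0, 54.7, 177.5]
tcp_rot: [3.141, 0.002, -0.118]
contact_force: [-0.4, -0.1, -0.5]
grip_width: 91.8
finger_force: 0.0
sample_cup [256. 173.] 0.68 [528.7  55.7   6. ]
0.57 [256.4, 180.2] [530.2  55.   42. ] [527.1  55.4  30. ]
```

View pics/GH.png

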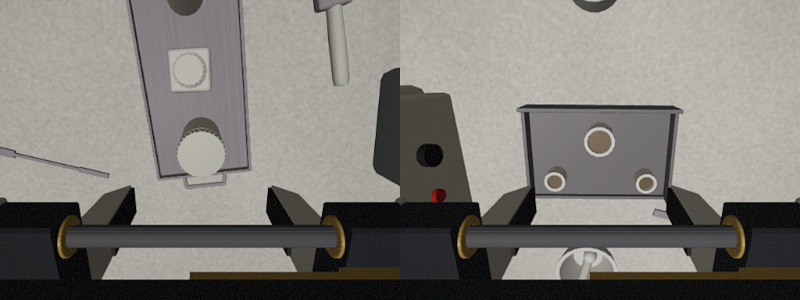

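All three stand upright on the tray, at tray x of about +90, 0 and -92. In H the sample cup is centred at (256,180). Descend.

```bash
python3 -m pendant '[0.04,0,0.9,0,0,0,-1, 0,0,1,0,0,0,-1, 0,0,1,0,0,0,-1, 0,0,1,0,0,0,-1, 0,0,0.8,0,0,0,-1, 0,0,0.4,0,0,0,-1, 0,0,0.3,0,0,0,-1, 0,0,0,0,0,0,-1,0,0,0,0,0,0,-1]'
```

```text
time: 29.95
tool_pos: [530.7, 54.4, 17.4]
tcp_rot: [3.142, -0.001, -0.119]
contact_force: [-0.4, -0.1, 0.1]
grip_width: 91.8
finger_force: 0.0
```

```bash
python3 -m pendant '[0,0,0.12,0,0,0,-1, 0,0,0,0,0,0,1, 0,0,0,0,0,0,1, 0,0,0,0,0,0,1, 0,0,0,0,0,0,1, 0,0,0,0,0,0,1, 0,0,0,0,0,0,1, 0,0,0,0,0,0,1, 0,0,0,0,0,0,1, 0,0,0,0,0,0,1, 0,0,0,0,0,0,1]'
python3 -m pendant '[0,0,-0.4,0,0,0,1, 0,0,-0.9,0,0,0,1, 0,0,-1,0,0,0,1, 0,0,-1,0,0,0,1, 0,0,-1,0,0,0,1, 0,0,-1,0,0,0,1, 0,0,-1,0,0,0,1, 0,0,-1,0,0,0,1, 0,0,-1,0,0,0,1, 0,0,-0.5,0,0,0,1]'
```

```text
time: 31.05
tool_pos: [530.0, 54.6, 13.0]
tcp_rot: [3.142, -0.0, -0.119]
contact_force: [-0.1, 0.6, 0.9]
grip_width: 38.9
finger_force: 30.0
time: 32.05
tool_pos: [530.5, 54.6, 280.8]
tcp_rot: [-3.141, -0.005, -0.119]
contact_force: [-0.5, 0.1, -0.2]
grip_width: 38.8
finger_force: 30.0
```

```bash
python3 -m pendant '[-0.4,-0.4,0,0,0,0,1, -0.6,-0.7,0,0,0,0,1, -0.6,-0.7,0,0,0,0,1, -0.6,-0.7,0,0,0,0,1, -0.6,-0.7,0,0,0,0,1, -0.6,-0.7,0,0,0,0,1, -0.6,-0.7,0,0,0,0,1, -0.6,-0.7,0,0,0,0,1, -0.6,-0.8,0,0,0,0,1, -0.6,-0.8,0,0,0,0,1, -0.4,-0.5,0,0,0,0,1, 0,0,0,0,0,0,1]'
python3 -m pendant '[0,0,0,0,0,0,1]'; python3 look.py P spectrometer
python3 -m pendant '[0,-0.7,0,0,0,0,1, 0,-0.9,0,0,0,0,1, 0,-0.8,0,0,0,0,1, 0,-0.6,0,0,0,0,1, 0,0,0,0,0,0,1, 0,0,0,0,0,0,1]'; python3 look.py Q spectrometer
python3 - <<'E'
from h import *
import pickle
(a,A),(b,B)=[pickle.load(open(k+'.pkl','rb')) for k in 'PQ']
t='spectrometer'
print(tri([ray(a,A[t][0][0]),ray(b,B[t][0][0])]),atz(a,A[t][0][0],170),atz(b,B[t][0][0],170))
cv2.imwrite('pics/PQ.png',np.hstack([cv2.resize(cv2.imread(f'pics/{k}.png'),(400,300)) for k in 'PQ']))
E
```

```text
time: 33.25
tool_pos: [369.0, 298.6, 276.4]
tcp_rot: [3.141, 0.002, -0.115]
contact_force: [0.6, -0.4, 0.1]
grip_width: 38.7
finger_force: 30.0
time: 33.35
tool_pos: [370.7, 297.0, 276.6]
tcp_rot: [3.141, 0.001, -0.117]
contact_force: [-0.2, -0.7, -1.2]
grip_width: 39.0
finger_force: 30.0
spectrometer [([137.1, 127.3], 0.85)] [[431.9, 455.3, 6.0]]
time: 34.05
tool_pos: [382.6, 385.5, 276.5]
tcp_rot: [3.14, 0.001, -0.119]
contact_force: [0.0, 0.2, -0.2]
grip_width: 38.9
finger_force: 30.0
spectrometer [([238.4, 131.4], 0.73)] [[422.1, 406.5, 6.0]]
[438.7 395.2 167.1] [439.8 393.9 170. ] [437.9 395.1 170. ]
```

View pics/PQ.png

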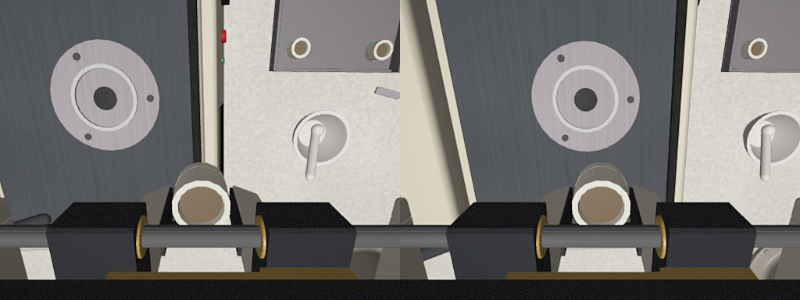

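Both views put the port's window at about (441,396), with z about 167–170. Move over it and lower.

```bash
python3 -m pendant '[0.4,-0.1,0,0,0,0,1, 0.7,-0.2,0,0,0,0,1, 0.6,-0.2,0,0,0,0,1, 0.2,-0.08,0,0,0,0,1, 0,0,0.6,0,0,0,1, 0,0,0.9,0,0,0,1, 0,0,0.7,0,0,0,1, 0,0,0.4,0,0,0,1, 0,0,0.2,0,0,0,1, 0,0,0,0,0,0,1, 0,0,0,0,0,0,1]'
python3 - <<'E'
from h import *
m,im=snap('wrist','S.png')
E
```

```text
time: 35.25
tool_pos: [441.4, 397.3, 194.0]
tcp_rot: [-3.14, -0.001, -0.119]
contact_force: [0.3, -0.0, 0.1]
grip_width: 39.1
finger_force: 30.0
```

View pics/S.png

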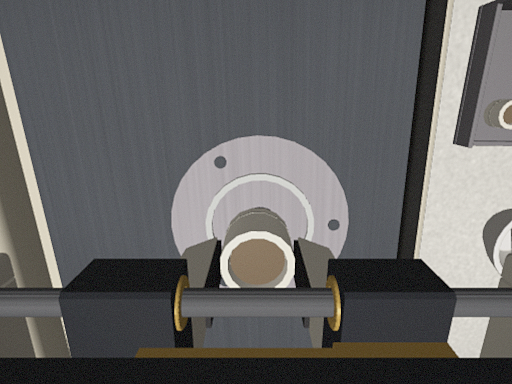

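The ring (cols 206–315) is centred on the cup. Lower the rest.

```bash
python3 -m pendant '[0,0,0.25,0,0,0,1, 0,0,0.15,0,0,0,1, 0,0,0.1,0,0,0,1, 0,0,0,0,0,0,1, 0,0,0,0,0,0,1]'
```

```text
time: 35.8
tool_pos: [441.0, 397.0, 177.9]
tcp_rot: [3.141, 0.0, -0.119]
contact_force: [0.9, 0.1, -0.4]
grip_width: 38.9
finger_force: 30.0
```

```bash
python3 -m pendant '[0,0,0.04,0,0,0,1, 0,0,0,0,0,0,1, 0,0,0,0,0,0,1]'
```

```text
time: 36.1
tool_pos: [441.1, 397.1, 177.0]
tcp_rot: [-3.141, -0.001, -0.119]
contact_force: [-0.8, 0.5, 0.2]
grip_width: 38.9
finger_force: 30.0
```

```bash
python3 -m pendant '[0,0,0,0,0,0,-1, 0,0,0,0,0,0,-1, 0,0,0,0,0,0,-1, 0,0,0,0,0,0,-1, 0,0,0,0,0,0,-1, 0,0,0,0,0,0,-1, 0,0,-0.3,0,0,0,-1, 0,0,-0.8,0,0,0,-1, 0,0,-1,0,0,0,-1, -0.4,0,-1,0,0,0,-1, -0.6,0,-0.5,0,0,0,-1, 0,0,0,0,0,0,-1]'
python3 -m pendant '[0,0,0,0,0,0,-1]'
python3 look.py U sample_cup spectrometer
```

```text
time: 37.3
tool_pos: [409.8, 401.6, 287.8]
tcp_rot: [-3.138, -0.003, -0.117]
contact_force: [0.0, -0.4, 0.2]
grip_width: 91.6
finger_force: 0.0
time: 37.4
tool_pos: [410.4, 400.6, 284.5]
tcp_rot: [3.141, 0.0, -0.118]
contact_force: [0.5, -1.2, -0.4]
grip_width: 91.7
finger_force: 0.0
sample_cup [([256.4, 160.3], 0.94)] [[405.7, 402.1, 6.0]]
spectrometer [([505.9, 57.7], 0.23)] [[502.2, 61.4, 6.0]]
```

View pics/U.png

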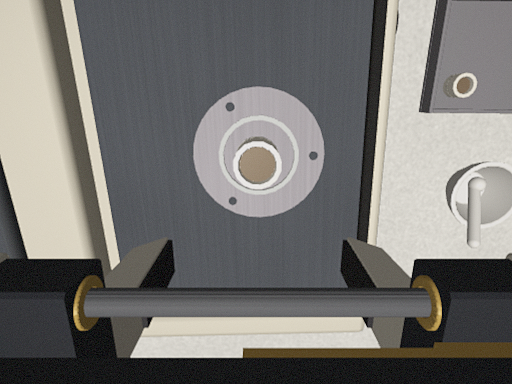

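The cup stands upright in the ring, with its base at (256,160) and the ring's centre at (258,156). Fetch the jar.

```bash
python3 -m pendant '[0.07,1,0,0,0,0,-1, 0.07,1,0,0,0,0,-1, 0.07,1,0,0,0,0,-1, 0.07,1,0,0,0,0,-1, 0.07,1,0,0,0,0,-1, 0.07,1,0,0,0,0,-1, 0.07,1,0,0,0,0,-1, 0.07,1,0,0,0,0,-1, 0.07,1,0,0,0,0,-1, 0.07,1,0,0,0,0,-1, 0.07,1,0,0,0,0,-1, 0.07,1,0,0,0,0,-1]'
python3 -m pendant '[0.07,1,0.3,0,0,0,-1, 0.07,1,0.3,0,0,0,-1, 0.07,1,0.3,0,0,0,-1, 0.07,1,0.3,0,0,0,-1, 0.07,1,0.3,0,0,0,-1, 0.07,1,0.3,0,0,0,-1, 0.07,1,0.3,0,0,0,-1, 0.07,1,0.3,0,0,0,-1, 0.07,1,0.3,0,0,0,-1, 0.07,1,0.3,0,0,0,-1, 0.07,1,0.3,0,0,0,-1, 0.07,1,0.3,0,0,0,-1]'
python3 -m pendant '[0,0.4,0,0,0,0,-1,0,0,0,0,0,0,-1,0,0,0,0,0,0,-1]'
python3 look.py V wide_jar
```

```text
time: 38.75
tool_pos: [393.1, 38.7, 283.9]
tcp_rot: [3.141, 0.002, -0.119]
contact_force: [0.5, -0.6, -0.6]
grip_width: 91.6
finger_force: 0.0
time: 39.95
tool_pos: [375.2, -321.6, 175.4]
tcp_rot: [-3.14, 0.001, -0.12]
contact_force: [-0.7, 0.4, -0.0]
grip_width: 91.8
finger_force: 0.0
time: 40.25
tool_pos: [374.3, -331.5, 176.7]
tcp_rot: [-3.141, 0.001, -0.119]
contact_force: [0.3, -0.3, 0.9]
grip_width: 91.7
finger_force: 0.0
wide_jar [([262.0, 177.1], 0.9)] [[370.5, -336.4, 6.0]]
```

```bash
python3 -m pendant '[-0.02,0.1,0.8,0,0,0,-1, 0,0,1,0,0,0,-1, 0,0,1,0,0,0,-1, 0,0,0.9,0,0,0,-1, 0,0,0.4,0,0,0,-1, 0,0,0.2,0,0,0,-1, 0,0,0,0,0,0,-1, 0,0,0,0,0,0,-1]'
```

```text
time: 41.15
tool_pos: [374.2, -335.7, 49.0]
tcp_rot: [3.14, -0.002, -0.119]
contact_force: [-0.4, -0.3, -0.6]
grip_width: 91.9
finger_force: 0.0
```

```bash
python3 -m pendant '[0,0,0,0,0,0,1, 0,0,0,0,0,0,1, 0,0,0,0,0,0,1, 0,0,0,0,0,0,1, 0,0,0,0,0,0,1, 0,0,0,0,0,0,1, 0,0,0,0,0,0,1, 0,0,0,0,0,0,1, 0,0,-0.3,0,0,0,1, 0,0,-0.7,0,0,0,1, 0,0,-1,0,0,0,1, 0,0,-0.4,0,0,0,1]'
python3 -m pendant '[0.1,-0.4,0,0,0,0,1, 0.2,-0.8,0,0,0,0,1, 0.24,-1,0,0,0,0,1, 0.24,-1,0,0,0,0,1, 0.24,-1,0,0,0,0,1, 0.24,-1,0,0,0,0,1, 0.24,-1,0,0,0,0,1, 0.24,-1,0,0,0,0,1, 0.24,-1,0,0,0,0,1, 0.24,-1,0,0,0,0,1, 0.24,-1,0,0,0,0,1, 0.24,-1,0,0,0,0,1]'
python3 -m pendant '[0.24,-1,0,0,0,0,1, 0.24,-1,0,0,0,0,1, 0.24,-1,0,0,0,0,1, 0.1,-0.7,0,0,0,0,1, 0,-0.3,0,0,0,0,1, 0,0,0,0,0,0,1, 0,0,0,0,0,0,1]'
```

```text
time: 42.35
tool_pos: [374.2, -336.2, 122.6]
tcp_rot: [3.139, -0.003, -0.119]
contact_force: [-0.3, -0.5, -1.3]
grip_width: 52.4
finger_force: 30.0
time: 43.55
tool_pos: [493.0, -9.0, 118.8]
tcp_rot: [-3.141, 0.002, -0.119]
contact_force: [0.1, -0.9, -2.1]
grip_width: 52.9
finger_force: 30.0
time: 44.25
tool_pos: [531.6, 104.6, 119.3]
tcp_rot: [3.141, 0.001, -0.119]
contact_force: [-0.0, 0.2, -1.5]
grip_width: 52.5
finger_force: 30.0
```

```bash
python3 -m pendant '[0.14,-0.34,0,0,0,0,1, 0,0,0,0,0,0,1, 0,0,0.5,0,0,0,1, 0,0,0.8,0,0,0,1, 0,0,0.5,0,0,0,1, 0,0,0.25,0,0,0,1, 0,0,0.12,0,0,0,1, 0,0,0,0,0,0,1, 0,0,0,0,0,0,1]'
```

```text
time: 45.15
tool_pos: [538.4, 114.7, 55.4]
tcp_rot: [-3.141, -0.001, -0.119]
contact_force: [0.7, -0.3, -2.3]
grip_width: 53.0
finger_force: 30.0
```

```bash
python3 -m pendant '[0,0,0.1,0,0,0,1, 0,0,0.02,0,0,0,1, 0,0,0,0,0,0,1]'
python3 -m pendant '[0,0,0,0,0,0,-1, 0,0,0,0,0,0,-1, 0,0,0,0,0,0,-1, 0,0,0,0,0,0,-1, 0,0,0,0,0,0,-1, 0,0,-0.4,0,0,0,-1, 0,0,-1,0,0,0,-1, 0,0,-1,0,0,0,-1, 0,0,-1,0,0,0,-1, 0,0,-0.9,0,0,0,-1, 0,0,0,0,0,0,-1]'
python3 look.py W wide_jar
python3 -m pendant '[-0.05,1,0,0,0,0,-1, -0.05,1,0,0,0,0,-1, -0.05,1,0,0,0,0,-1, -0.05,1,0,0,0,0,-1, -0.05,1,0,0,0,0,-1, -0.05,1,0,0,0,0,-1, -0.05,1,0,0,0,0,-1, -0.05,1,0,0,0,0,-1, -0.05,1,0,0,0,0,-1, -0.05,1,0,0,0,0,-1, -0.05,1,0,0,0,0,-1, -0.05,1,0,0,0,0,-1]'
python3 -m pendant '[-0.05,1,0,0,0,0,-1, -0.05,1,0,0,0,0,-1, 0,0.8,0,0,0,0,-1, 0,0.33,0,0,0,0,-1,0,0,0,0,0,0,-1,0,0,0,0,0,0,-1]'
python3 look.py X square_bottle
python3 - <<'E'
import cv2,numpy as np
cv2.imwrite('pics/WX.png',np.hstack([cv2.resize(cv2.imread(f'pics/{k}.png'),(400,300)) for k in 'WX']))
E
```

```text
time: 45.45
tool_pos: [537.8, 114.7, 51.2]
tcp_rot: [3.141, -0.0, -0.119]
contact_force: [0.4, 0.1, -1.4]
grip_width: 52.9
finger_force: 30.0
time: 46.55
tool_pos: [540.1, 114.9, 185.1]
tcp_rot: [-3.14, -0.009, -0.119]
contact_force: [0.7, 0.2, 0.5]
grip_width: 91.7
finger_force: 0.0
wide_jar [([260.2, 179.5], 0.68)] [[533.3, 112.4, 6.0]]
time: 47.85
tool_pos: [476.1, -241.3, 178.8]
tcp_rot: [-3.14, 0.002, -0.119]
contact_force: [0.5, 0.6, -0.4]
grip_width: 91.9
finger_force: 0.0
time: 48.45
tool_pos: [463.0, -332.4, 179.5]
tcp_rot: [-3.14, 0.001, -0.119]
contact_force: [0.1, -0.0, 1.2]
grip_width: 91.6
finger_force: 0.0
square_bottle [([256.8, 174.4], 0.92)] [[462.2, -331.7, 6.0]]
```

View pics/WX.png

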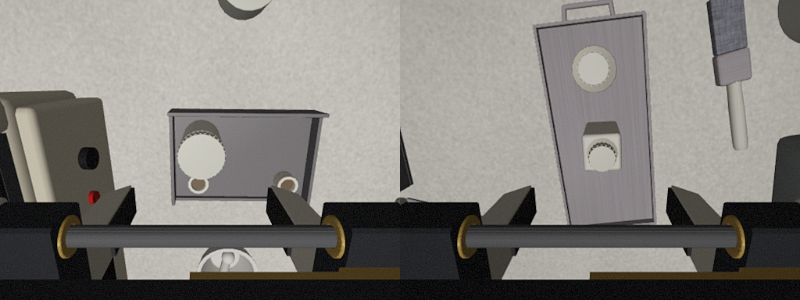

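W shows the jar upright in its place. X shows the square bottle centred between the fingers. Grip it.

```bash
python3 -m pendant '[0,0.03,0.8,0,0,0,-1, 0,0,1,0,0,0,-1, 0,0,1,0,0,0,-1, 0,0,0.7,0,0,0,-1, 0,0,0.4,0,0,0,-1, 0,0,0.2,0,0,0,-1, 0,0,0,0,0,0,-1, 0,0,0,0,0,0,-1]'
python3 -m pendant '[0,0,0,0,0,0,1, 0,0,0,0,0,0,1, 0,0,0,0,0,0,1, 0,0,0,0,0,0,1, 0,0,0,0,0,0,1, 0,0,0,0,0,0,1, 0,0,0,0,0,0,1, 0,0,0,0,0,0,1, 0,0,0,0,0,0,1, 0,0,-0.3,0,0,0,1, 0,0,-0.7,0,0,0,1, 0,0,-1,0,0,0,1]'
python3 -m pendant '[-0.05,-0.4,-0.4,0,0,0,1, -0.09,-0.8,0,0,0,0,1, -0.09,-1,0,0,0,0,1, -0.09,-1,0,0,0,0,1, -0.09,-1,0,0,0,0,1, -0.09,-1,0,0,0,0,1, -0.09,-1,0,0,0,0,1, -0.09,-1,0,0,0,0,1, -0.09,-1,0,0,0,0,1, -0.09,-1,0,0,0,0,1, -0.09,-1,0,0,0,0,1, -0.09,-1,0,0,0,0,1]'
python3 -m pendant '[-0.09,-1,0,0,0,0,1, 0,-0.6,0,0,0,0,1, 0,-0.2,0,0,0,0,1, 0,0,0,0,0,0,1, 0,0,0,0,0,0,1]'
```

```text
time: 49.35
tool_pos: [463.7, -334.7, 58.2]
tcp_rot: [3.14, -0.001, -0.119]
contact_force: [0.3, -0.6, 0.5]
grip_width: 92.1
finger_force: 0.0
time: 50.55
tool_pos: [462.0, -333.6, 116.5]
tcp_rot: [-3.139, 0.003, -0.119]
contact_force: [0.6, -1.0, -2.6]
grip_width: 43.7
finger_force: 29.7
time: 51.75
tool_pos: [470.8, 4.8, 128.9]
tcp_rot: [-3.142, 0.001, -0.119]
contact_force: [-0.1, -0.1, -2.0]
grip_width: 44.0
finger_force: 29.7
time: 52.25
tool_pos: [475.3, 56.3, 129.0]
tcp_rot: [3.141, 0.0, -0.119]
contact_force: [-0.7, 1.1, -3.1]
grip_width: 43.9
finger_force: 29.7
```

```bash
python3 -m pendant '[-0.05,-0.26,0,0,0,0,1, 0,0,0,0,0,0,1, 0,0,0.5,0,0,0,1, 0,0,0.8,0,0,0,1, 0,0,0.5,0,0,0,1, 0,0,0.3,0,0,0,1, 0,0,0.12,0,0,0,1, 0,0,0,0,0,0,1, 0,0,0,0,0,0,1]'
```

```text
time: 53.15
tool_pos: [475.6, 64.7, 63.1]
tcp_rot: [-3.142, -0.001, -0.119]
contact_force: [0.2, 0.2, -2.3]
grip_width: 43.6
finger_force: 29.7
```

```bash
python3 -m pendant '[0,0,0.08,0,0,0,1, 0,0,0.02,0,0,0,1, 0,0,0,0,0,0,1]'
python3 -m pendant '[0,0,0,0,0,0,-1, 0,0,0,0,0,0,-1, 0,0,0,0,0,0,-1, 0,0,0,0,0,0,-1, 0,0,0,0,0,0,-1, 0,0,-0.4,0,0,0,-1, 0,0,-1,0,0,0,-1, 0,0,-1,0,0,0,-1, 0,0,-1,0,0,0,-1, 0,0,-0.9,0,0,0,-1, 0,0,0,0,0,0,-1]'
python3 look.py Y square_bottle wide_jar
python3 -m pendant '[0.33,1,0,0,0,0,-1, 0.33,1,0,0,0,0,-1, 0.33,1,0,0,0,0,-1, 0.33,1,0,0,0,0,-1, 0.33,1,0,0,0,0,-1, 0.33,1,0,0,0,0,-1, 0.33,1,0,0,0,0,-1, 0.33,1,0,0,0,0,-1, 0.33,1,0,0,0,0,-1, 0.33,1,0,0,0,0,-1, 0.33,1,0,0,0,0,-1, 0.33,0.7,0,0,0,0,-1]'
python3 -m pendant '[0.1,0.2,0,0,0,0,-1,0,0,0,0,0,0,-1,0,0,0,0,0,0,-1]'
python3 look.py Z round_bottle
```

```text
time: 53.45
tool_pos: [475.6, 64.8, 60.1]
tcp_rot: [-3.142, -0.001, -0.119]
contact_force: [0.4, 1.1, 1.8]
grip_width: 43.5
finger_force: 29.7
time: 54.55
tool_pos: [477.1, 64.8, 192.0]
tcp_rot: [-3.141, -0.007, -0.119]
contact_force: [0.6, 0.1, 0.3]
grip_width: 91.8
finger_force: 0.0
square_bottle [([256.8, 177.7], 0.94)] [[471.0, 66.0, 6.0]]
wide_jar [([209.1, 128.1], 0.96)] [[533.7, 112.1, 6.0]]
time: 55.9
tool_pos: [550.6, -299.5, 186.3]
tcp_rot: [-3.14, 0.003, -0.12]
contact_force: [0.1, 0.5, 0.6]
grip_width: 91.9
finger_force: 0.0
time: 56.2
tool_pos: [553.2, -302.9, 187.6]
tcp_rot: [-3.14, 0.002, -0.118]
contact_force: [0.5, 0.4, 0.8]
grip_width: 91.6
finger_force: 0.0
round_bottle [([283.8, 167.9], 0.76)] [[554.4, -333.6, 6.0]]
```

```bash
python3 -m pendant '[0.05,0.55,0,0,0,0,-1, 0.05,0.52,0,0,0,0,-1, 0,0,0,0,0,0,-1, 0,0,0.7,0,0,0,-1, 0,0,1,0,0,0,-1, 0,0,1,0,0,0,-1, 0,0,0.8,0,0,0,-1, 0,0,0.4,0,0,0,-1, 0,0,0.25,0,0,0,-1, 0,0,0,0,0,0,-1, 0,0,0,0,0,0,-1]'
```

```text
time: 57.4
tool_pos: [553.5, -336.9, 65.2]
tcp_rot: [3.14, -0.002, -0.119]
contact_force: [0.5, -0.2, -0.2]
grip_width: 91.9
finger_force: 0.0
```

```bash
python3 -m pendant '[-0.04,0,0.14,0,0,0,-1, 0,0,0,0,0,0,1, 0,0,0,0,0,0,1, 0,0,0,0,0,0,1, 0,0,0,0,0,0,1, 0,0,0,0,0,0,1, 0,0,0,0,0,0,1, 0,0,0,0,0,0,1, 0,0,0,0,0,0,1, 0,0,0,0,0,0,1, 0,0,-0.3,0,0,0,1, 0,0,-0.7,0,0,0,1]'
python3 -m pendant '[0,0,-1,0,0,0,1, -0.1,-0.4,-0.4,0,0,0,1, -0.22,-0.8,0,0,0,0,1, -0.22,-1,0,0,0,0,1, -0.22,-1,0,0,0,0,1, -0.22,-1,0,0,0,0,1, -0.22,-1,0,0,0,0,1, -0.22,-1,0,0,0,0,1, -0.22,-1,0,0,0,0,1, -0.22,-1,0,0,0,0,1, -0.22,-1,0,0,0,0,1, -0.22,-0.8,0,0,0,0,1]'
python3 -m pendant '[-0.1,-0.5,0,0,0,0,1, 0,-0.2,0,0,0,0,1, 0,0,0,0,0,0,1, 0,0,0,0,0,0,1]'
```

```text
time: 58.6
tool_pos: [550.3, -335.3, 88.2]
tcp_rot: [-3.139, 0.004, -0.119]
contact_force: [-0.6, 0.0, -1.8]
grip_width: 44.6
finger_force: 30.0
time: 59.8
tool_pos: [517.5, -27.8, 131.6]
tcp_rot: [-3.141, 0.001, -0.118]
contact_force: [-0.0, -0.3, -1.6]
grip_width: 44.4
finger_force: 30.0
time: 60.2
tool_pos: [518.4, -9.7, 131.8]
tcp_rot: [3.141, -0.0, -0.119]
contact_force: [0.3, -0.4, -2.9]
grip_width: 44.6
finger_force: 30.0
```

```bash
python3 -m pendant '[-0.02,-0.35,0,0,0,0,1, 0,0,0,0,0,0,1, 0,0,0.5,0,0,0,1, 0,0,0.8,0,0,0,1, 0,0,0.5,0,0,0,1, 0,0,0.25,0,0,0,1, 0,0,0.1,0,0,0,1, 0,0,0,0,0,0,1, 0,0,0.06,0,0,0,1, 0,0,0,0,0,0,1]'
```

```text
time: 61.2
tool_pos: [519.2, 1.5, 66.0]
tcp_rot: [3.141, -0.001, -0.119]
contact_force: [-0.5, 0.4, -3.3]
grip_width: 44.2
finger_force: 30.0
```

```bash
python3 -m pendant '[0,0,0.06,0,0,0,1, 0,0,0.03,0,0,0,1, 0,0,0,0,0,0,1]'
```

```text
time: 61.5
tool_pos: [518.9, 1.5, 62.9]
tcp_rot: [3.141, -0.0, -0.119]
contact_force: [0.2, -0.4, -2.7]
grip_width: 44.6
finger_force: 30.0
```

```bash
python3 -m pendant '[0,0,0.04,0,0,0,1, 0,0,0,0,0,0,1]'; python3 -m pendant '[0,0,0.03,0,0,0,1, 0,0,0,0,0,0,1]'
```

```text
time: 61.7
tool_pos: [519.5, 1.5, 62.8]
tcp_rot: [3.141, -0.002, -0.119]
contact_force: [-1.7, 0.9, 6.9]
grip_width: 44.2
finger_force: 30.0
time: 61.9
tool_pos: [519.9, 1.5, 62.8]
tcp_rot: [3.141, -0.003, -0.119]
contact_force: [-2.9, 1.7, 13.1]
grip_width: 44.4
finger_force: 30.0
```

Contact. Release and rise, then look.

```bash
python3 -m pendant '[0,0,-0.05,0,0,0,1, 0,0,0,0,0,0,-1, 0,0,0,0,0,0,-1, 0,0,0,0,0,0,-1, 0,0,0,0,0,0,-1, 0,0,0,0,0,0,-1, 0,0,-0.4,0,0,0,-1, 0,0,-1,0,0,0,-1, 0,0,-1,0,0,0,-1, 0,0,-1,0,0,0,-1, 0,0,-1,0,0,0,-1, -0.6,-0.8,-1,0,0,0,-1]'
python3 -m pendant '[-0.8,-0.8,-0.6,0,0,0,-1, -0.6,-0.4,0,0,0,0,-1, 0,0,0,0,0,0,-1, 0,0,0,0,0,0,-1]'
python3 look.py ZA sample_cup round_bottle square_bottle wide_jar
python3 - <<'E'
from h import *
snap('scene','sc1.png'); snap('top','tp1.png')
a=cv2.imread('pics/sc1.png')[30:255,180:380]; 
cv2.imwrite('pics/fin.png',np.hstack([cv2.resize(cv2.imread('pics/ZA.png'),(400,300)),cv2.resize(a,(267,300))]))
E
```

```text
time: 63.1
tool_pos: [504.9, 25.9, 226.3]
tcp_rot: [3.141, -0.002, -0.122]
contact_force: [0.8, 1.2, -0.2]
grip_width: 91.8
finger_force: 0.0
time: 63.5
tool_pos: [466.6, 68.2, 242.9]
tcp_rot: [3.141, -0.001, -0.118]
contact_force: [0.6, -0.4, 0.2]
grip_width: 91.7
finger_force: 0.0
sample_cup [] []
round_bottle [([304.5, 115.0], 0.56)] [[520.1, 1.9, 6.0]]
square_bottle [([258.3, 156.8], 0.97)] [[474.4, 65.6, 6.0]]
wide_jar [([215.1, 114.5], 0.7)] [[533.9, 113.2, 6.0]]
```

View pics/fin.png

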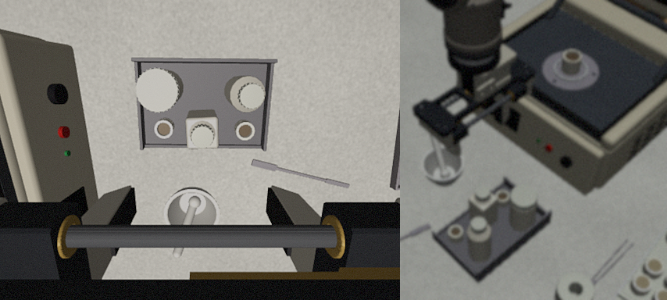

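All three containers are back, upright and within a few mm of their starting places. The cup is in the port, and the gripper is clear of everything.

```bash
python3 -c "
from plant import close_job
print(close_job())"
```

```text
the job is handed in; nothing more can be done
None
```

The job is handed in at about 64 s of the allowed 147 s: in the last pictures the sample cup stands in the measuring port inside its ring, the two bottles and the jar stand upright in the caddy within a few mm of their starts, and the small cups look untouched; the hand-in gave no verdict.

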